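# Lock the bayonet filler cap on the gear reducer

## Task

Close the gear reducer: put the loose filler cap in the filler neck on top of the blue housing, feel for the slots with its two pins, press it gently down against the spring and twist it clockwise until it stops, then let it spring up so that it clicks locked. Never force it, and leave the other things on the bench where they lie.

Things in the scene. Friction and masses are not known exactly. Their poses are not given: they have to be found in the camera images.
- filler_cap: Loose bayonet filler cap, 0.1 to 0.2 kg, standing upright. Origin: centre of the plug's underside, z up. Steel plug 42 mm in diameter, 23.5 mm long, lower edge chamfered 3 mm; above it a black flange 66 mm in diameter from z = 23.5 to 29 mm; on that an orange wing grip. Pins, wing and white marks lie along x; turned half round it is the same.
- cap_pins (a point): On the cap's axis, 7 mm above its origin, at the centre line of its two square steel pins: 5.5 mm wide, 6 mm high, sticking out of the plug along the cap's +x and -x, their ends 29 mm from the axis. Dropped into the slots, the cap stands by itself on the spring and may be let go and grasped anew before the twist.
- cap_wing (a point): Middle of the orange wing grip, 43 mm above the cap's origin; the wing is 46 mm long (x), 12 mm thick (y) and stands from 29 to 57 mm above the origin.
- gearbox: Fixed blue gear reducer, foot 150 x 96 mm, housing top 66 mm above the bench; origin at the centre of its underside, z up, x along the foot (round brass sight glass at -x, shaft stub at +y). The aluminium filler neck stands on its middle: outside 64 mm, bore 45 mm, 30 mm high.
- neck_mouth (a point): Centre of the neck's rim, 96 mm above the bench, axes as the gearbox's. Two opposite slots 8 mm wide, each between two yellow marks, lead down from the rim; nominally 1.15 rad (66 deg) anticlockwise from above of the gearbox's x axis, but the roughly set neck stands up to 0.45 rad to either side of that: feel or look. Pins lying on the rim: cap origin 4 mm below this point.
- neck_track (a point): On the neck's axis, at the pins' height when the cap is fully pressed and its flange meets the rim (cap origin 23.5 mm below the mouth). A spring plate resists from 8 mm below the mouth: 3 N, then 0.4 N more per mm, 9 N at the bottom. From here the pins run clockwise (from above) in a level track 8.5 mm high, 1.15 rad and 0.04 more to a hard stop. Keep push below 25 N, twist below 0.6 N m.
- neck_notch (a point): On the neck's axis, at the pins' height when locked: at the stop, under the red marks, the spring lifts the pins 3.5 mm higher than the track allows, once the cap is let go. Locked, the cap's origin is 18 mm below the mouth (21.5 mm while still under the track's roof) and its wing lies along the gearbox's x axis within the neck's 0.45 rad and a little play.
- oil_can: Small brown oil can with a thin spout, 74 x 116 x 173 mm, loose bystander; origin under its middle.
- spanner_big: Open-ended spanner, 51 x 236 x 8 mm, loose bystander lying flat; origin under its middle.
- file_flat: Flat file with a wooden handle, 28 x 350 x 28 mm, loose bystander; origin under its middle.
- micrometer: Micrometer, 43 x 138 x 16 mm, loose bystander; origin under its middle.
Things that resemble listed ones, but are neither listed nor needed, are in the scene too. Leave any pink or red look-alike of the filler_cap alone.

How it is judged (in metres and radians):
On the way, in this order (a step that is already met when the one before it is completed fails the run):
1. the cap is in the neck with both pins pressed down to the track (z of filler_cap in the frame of neck_mouth below -0.0205 m and horizontal distance between filler_cap and neck_mouth below 0.005 m), for 0.05 s.
2. the cap is turned to the stop and has sprung up into the locking notches (z of filler_cap in the frame of neck_mouth between -0.0196 and -0.016 m and horizontal distance between filler_cap and neck_mouth below 0.004 m and angle between the x axis of filler_cap and the x axis of gearbox, either way round below 0.58 rad), for 0.2 s.
At the end, for the whole second after the job is handed in: The cap is at rest and upright (within 0.08 rad) on the neck's axis (within 4 mm), sprung up into the locking notches (its origin 16 to 19.6 mm below the mouth), its wing within 0.58 rad of the gearbox's x axis (all of step 2 and angle between filler_cap's own z axis and vertical below 0.08 rad and linear speed of filler_cap below 0.01 m/s); the robot touches nothing.
It fails at once if the cap is forced: more than 45 N between cap and gear reducer (contact force between filler_cap and gearbox above 45 N).
It fails at once if a bystander is moved by more than 20 mm (distance of any of oil_can, spanner_big, file_flat, micrometer from where it was at the start of the episode above 0.02 m).
It also fails if it takes over 72 s, if anything falls off the work surface, if the arm or the gripper's body presses on something with over 40 N, if the wrist force passes 120 N, or if a joint passes its speed limit or range.

## Robot

A 6-joint arm with a two-finger parallel gripper is mounted at the origin on a cart in front of the work surface, level with it; the furniture and walls round the work are solid. World frame = base frame: x ahead of the robot, y to its left, z up, the work surface at z = 0. Lengths are in mm, angles in degrees, forces in N, time in s.
With the tool pointing down it reaches from about 300 to 850 mm from the base axis. Payload 4.2 kg.
Tool frame: the origin (TCP) lies between the finger pads; the fingertips stand 14 mm ahead of it and the grasp point (between the pads) lies 5 mm behind it (env.finger_overhang is the distance from the TCP to the fingertips, in mm); z points along the fingers, y is the line along which they close (so a half turn about z gives the same grasp; the last joint's range is limited). The gripper opens to 91 mm and grips with 3 to 60 N. Pads are 32 mm wide; open, the fingers measure 118 mm over their backs; the gripper's body (76 mm by 178 mm) begins 60 mm behind the grasp point.
Start: joints at [62.739, 18.312, 89.639, -0, 72.044, -1.146], TCP at [253.108, 516.312, 227.976] pointing down, gripper open.
Joint ranges: [-177.97, 177.97], [-48.28, 115.42], [12.27, 149.76], [-77.06, 257.06], [2.81, 150.46], [-146.56, 146.56]. Speed limits (degrees/s): [147.25, 147.25, 180, 180, 180, 180].

## Interface

Orientations are given as [roll, pitch, yaw] about the fixed x, y, z axes, in that order (R = Rz(yaw) Ry(pitch) Rx(roll)).
In Python, from workcell import status, cams, env, finder gives the robot as it stands.
- The arm moves only by the tool apply_moves, never from a script. Its argument "increments" is a list of rows, each a list of 7 numbers: the opening, from -1 (shut) to 1 (fully open), then the shift along the world's x, y, z in m, then the turn, a rotation vector about the world's x, y, z in degrees. In form: [[gripper, x, y, z, ax, ay, az], ...]. A call has 1 to 5 rows; each row shifts and turns the commanded pose from where the row before left it; what a row does not reach is not made up. A row lasts 1/12 s, in which the tool goes at most 41.7 mm and 7.16 degrees, less where a joint would pass 70% of its speed; a pose out of reach is approached as far as the arm can. A call with a gripper value outside its range is refused whole. The fingers move at their own pace and stop on an object; "newtons" is the grip in N (left out, the last holds). Time passes only in rows, so rows that do not move let the fingers close. It gives the time, the measured TCP pose, the force, the opening and the grip force at its end, in the units of the state.
- status.state(): the state, without advancing time (a new reading comes with each control period).
- cams.grab_frame(name): name is "scene" or "side" or "wrist"; returns a dict with "color" (420x560x3 uint8, red, green, blue), "intrinsics" (3x3 intrinsics, pixels), "R" (3x3) and "t" (3): a world point X has camera coordinates R X + t. Camera axes: x right, y down, z forward; pixel columns grow to the right and rows downward; lengths in mm; the calibration is good to about 2 mm. The wrist camera is an equidistant fisheye: a pixel r from the principal point sees the ray r / f radians off the axis. A picture is of the moment at which its call begins. There is no depth.
- env.job_done(): hands the job in; it is judged then, once.
Trained networks look in the newest picture that a camera, given by its name, has taken for a name from the list of things; names that differ only in an ending like _2 or _b are one class to them, and where a whole thing is asked for, a point or a joint stands for the part that bears it (a point fixed in the world has none). Each returns a list of dicts, best first, with "score" (0 to 1); they miss things now and then, are a little off and sometimes report something else, mostly with a low value. They report only what shows in the picture. A call takes as long as a camera call. They do not tell look-alikes from the thing itself.
- finder.boxes_of(query, camera): "rect" ([left, top, width, height] in pixels, round what is visible of it).
- finder.trace(query, camera): "pixels" (420x560 bool, what is visible of it) and "rect" ([left, top, width, height] in pixels, round what is visible of it).
The state is a dict: "time_s": time; "qpos": joint angles; "qvel": joint speeds; "effort": joint torques, N m; "ee_pos": TCP position; "ee_rot": TCP orientation; "force": force on the tool from outside, world axes, zero at the start; "torque": the same for the moment, N m; "gripper_width": finger opening in mm; "gripper_force": force on a finger pad.
Only numpy, scipy, OpenCV 4.12 (cv2) and the standard library are available. Lean on these libraries where they do the work, as an engineer would, in place of code of your own. Each camera call takes 0.05 s, during which the arm holds its last target. There are 200 camera calls.

## Working session

There is one attempt and no reset: what is moved stays moved. The work goes in short steps, Python scripts to look and compute and a tool call to move; the robot and the scene stay as the last step left them, time stands still between calls to the robot, and variables do not carry over. Pictures are saved under pics/ and viewed, at most 10 in all, crops included, and the job is handed in when it is done.

Besides the shell and the picture viewer there is one more tool, called after "Request:" as name(argument=value, ...) on one line, values as JSON. apply_moves: Moves the arm, as the interface text tells. Its arguments: {"type":"object","properties":{"increments":{"type":"array","items":{"type":"array","items":{"type":"number"}}},"newtons":{"type":"number"}},"required":["increments"]}

```bash
mkdir -p pics; ls
cat > h.py <<'E'
import numpy as np, cv2
from workcell import status, cams, env, finder
def ray(f,u,v,fish=False):
    K=f["intrinsics"];R=np.array(f["R"]);t=np.array(f["t"])
    x=(u-K[0][2])/K[0][0];y=(v-K[1][2])/K[1][1]
    if fish:
        r=np.hypot(x,y);d=np.array([x/r*np.sin(r),y/r*np.sin(r),np.cos(r)]) if r>1e-9 else np.array([0,0,1.])
    else: d=np.array([x,y,1.])
    return -R.T@t, R.T@d
def at_z(f,u,v,z,fish=False):
    c,d=ray(f,u,v,fish); return c+d*(z-c[2])/d[2]
def save(f,n,crop=None,s=1):
    im=f["color"][:,:,::-1]
    if crop: l,t,w,h=crop; im=im[t:t+h,l:l+w]
    cv2.imwrite("pics/"+n,cv2.resize(im,None,fx=s,fy=s,interpolation=cv2.INTER_CUBIC))
E
python3 - <<'E'
from h import *
F={}
for c in("scene","side","wrist"):
    f=cams.grab_frame(c);F[c]=f
    print(c,-np.array(f["R"]).T@np.array(f["t"]))
    for q in("filler_cap","gearbox"):
        print(q,[(np.round(b["rect"]).tolist(),round(b["score"],2)) for b in finder.boxes_of(q,c)][:4])
a=np.hstack([F["scene"]["color"],F["side"]["color"]])[:,:,::-1]
cv2.imwrite("pics/a.png",cv2.resize(F["scene"]["color"][:,:,::-1],None,fx=1.4,fy=1.4));cv2.imwrite("pics/b.png",cv2.resize(F["side"]["color"][:,:,::-1],None,fx=1.4,fy=1.4))
print(status.state())
E
```

```text
pics
scene [-183.21767467 1001.31821555  968.77599186]
filler_cap [([328.0, 172.0, 14.0, 12.0], 0.65), ([308.0, 178.0, 12.0, 19.0], 0.63), ([327.0, 193.0, 12.0, 14.0], 0.58), ([349.0, 165.0, 13.0, 13.0], 0.52)]
gearbox [([198.0, 241.0, 35.0, 38.0], 0.92)]
side [-126.8214825  -835.66462384 1062.38263825]
filler_cap [([343.0, 290.0, 28.0, 21.0], 0.95), ([395.0, 299.0, 29.0, 20.0], 0.9), ([322.0, 258.0, 30.0, 22.0], 0.73), ([285.0, 267.0, 24.0, 21.0], 0.73)]
gearbox [([204.0, 145.0, 54.0, 39.0], 0.81), ([346.0, 290.0, 24.0, 21.0], 0.34)]
wrist [180.08069406 552.93208221 385.20143823]
filler_cap [([2.0, 391.0, 12.0, 24.0], 0.5)]
gearbox [([204.0, 348.0, 62.0, 9.0], 0.81)]
{'time_s': 0.45, 'qpos': array([ 6.27381957e+01,  1.83159318e+01,  8.96421888e+01,  1.18154628e-04,
        7.20450695e+01, -1.14456385e+00]), 'qvel': array([ 0.07008357, -0.07287488,  0.08028383, -0.03127741, -0.01663649,
        0.00713824]), 'effort': array([-7.34614550e-04, -4.11931336e+01, -2.31979483e+01,  7.26974756e-02,
        3.91113397e-02, -4.72795205e-05]), 'ee_pos': array([253.10192155, 516.28654068, 227.91382664]), 'ee_rot': array([-1.79996813e+02, -1.76097226e-04,  1.53882723e+02]), 'force': array([-0.70550764,  0.94378245, -0.16870797]), 'torque': array([ 0.01756359,  0.03614832, -0.00309571]), 'gripper_force': 0.0, 'gripper_width': 91.3289500317284}
```

View pics/a.png

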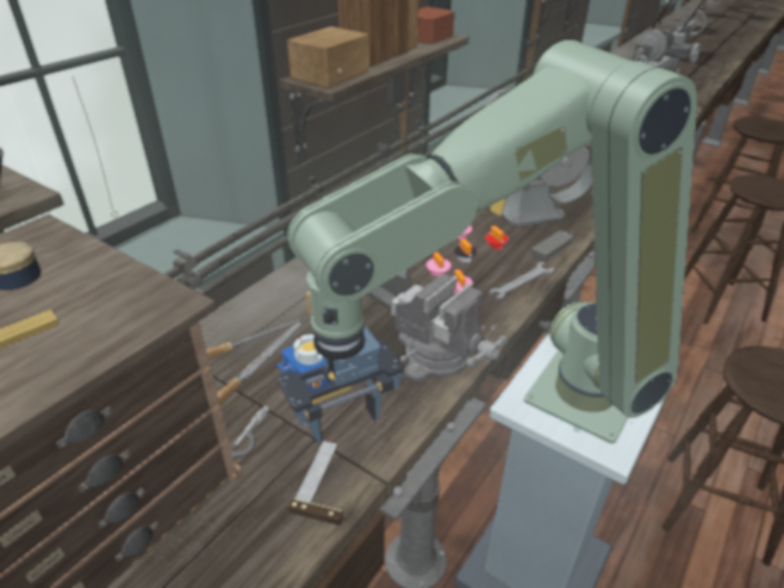

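View pics/b.png

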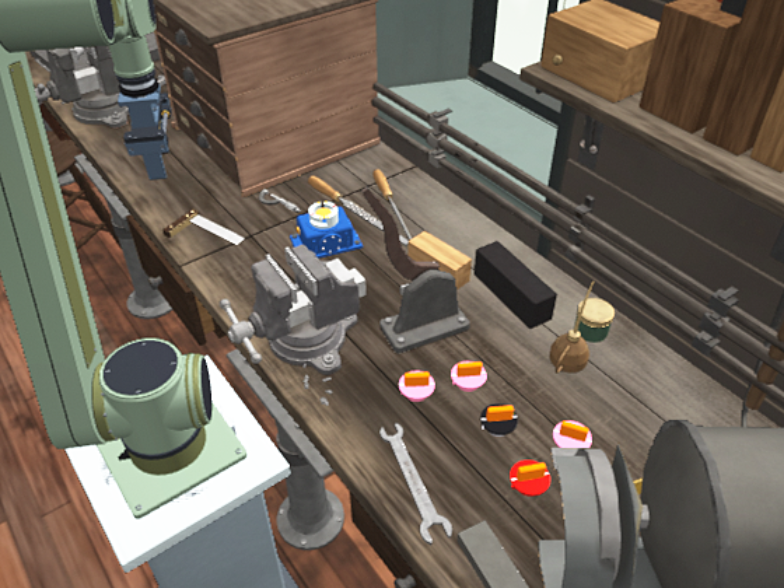

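The side view (scaled 1.4×) shows the black cap at (500,418), three pink and one red look-alikes around it, the blue gearbox at (325,228) with its neck at (323,212), and a vise between them.

Run:
```python
from h import *
F={c:cams.grab_frame(c) for c in("scene","side")}
def masks(f):
    h=cv2.cvtColor(f["color"],cv2.COLOR_RGB2HSV).astype(int)
    return (h[...,0]>6)&(h[...,0]<18)&(h[...,1]>190)&(h[...,2]>150)
for c,box in(("side",(340,280,35,35)),("scene",(320,160,25,30))):
    f=F[c];m=masks(f);l,t,w,hh=box;ys,xs=np.nonzero(m[t:t+hh,l:l+w]);u,v=xs.mean()+l,ys.mean()+t
    print(c,len(xs),u,v,at_z(f,u,v,45))
    if c=="side":
        d=np.cov(np.c_[xs,ys].T);w_,V=np.linalg.eigh(d);a=V[:,1]*8
        p=at_z(f,u+a[0],v+a[1],45)-at_z(f,u-a[0],v-a[1],45);print("wing yaw",np.degrees(np.arctan2(p[1],p[0])))
for c in F:
  for q in("gearbox","neck_mouth","oil_can","spanner_big","file_flat","micrometer","filler_cap"):
    for b in finder.boxes_of(q,c)[:5]:
        if b["score"]<.3: continue
        l,t,w,h=b["rect"];print(c,q,np.round(b["rect"]),round(b["score"],2),np.round(at_z(F[c],l+w/2,t+h/2,20)))
f=F["side"]
print("neck",at_z(f,323/1.4,212/1.4,96),at_z(F["scene"],307/1.4,346/1.4,96))
save(f,"c.png",(180,120,130,130),4.5)
save(f,"d.png",(260,240,150,120),5)
```

```text
side 140 356.09285714285716 295.98571428571427 [ 481.53213943 -319.61267791   45.        ]
wing yaw 146.42149950332885
scene 32 332.5 175.4375 [ 485.98640275 -318.3579418    45.        ]
scene gearbox [198. 240.  36.  36.] 0.72 [559. 301.  20.]
scene spanner_big [348. 187.  44.  24.] 0.56 [ 302. -289.   20.]
scene file_flat [158. 233.  56.  57.] 0.93 [627. 368.  20.]
scene micrometer [167. 290.  23.  35.] 0.56 [509. 513.  20.]
scene micrometer [198. 243.  38.  35.] 0.3 [551. 305.  20.]
scene filler_cap [306. 179.  18.  19.] 0.6 [ 514. -231.   20.]
scene filler_cap [349. 165.  10.  14.] 0.53 [ 442. -432.   20.]
scene filler_cap [326. 172.  16.  12.] 0.46 [ 492. -343.   20.]
scene filler_cap [166. 291.  24.  33.] 0.41 [508. 513.  20.]
side gearbox [205. 143.  55.  42.] 0.73 [538. 327.  20.]
side neck_mouth [206. 145.  54.  40.] 0.73 [535. 323.  20.]
side oil_can [391. 219.  32.  48.] 0.7 [ 732. -258.   20.]
side spanner_big [271. 306.  53.  83.] 0.59 [ 289. -333.   20.]
side file_flat [221. 127.  70.  46.] 0.95 [644. 345.  20.]
side filler_cap [364. 327.  28.  27.] 0.98 [ 451. -432.   20.]
side filler_cap [324. 258.  26.  25.] 0.92 [ 514. -216.   20.]
side filler_cap [344. 291.  25.  20.] 0.69 [ 487. -319.   20.]
side filler_cap [284. 265.  26.  23.] 0.62 [ 415. -168.   20.]
side filler_cap [395. 302.  28.  16.] 0.55 [ 570. -415.   20.]
neck [519.89786117 300.37129541  96.        ] [525.14204878 314.44951108  96.        ]
```

View pics/c.png

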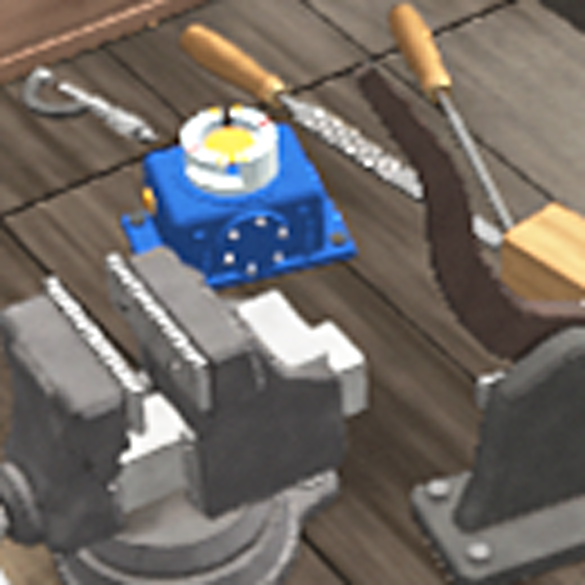

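Request:
apply_moves(increments=[[1,0,0,0.04,0,0,0],[1,0,0,0.04,0,0,0],[1,0,0,0.04,0,0,0],[1,0.02,-0.02,0.03,0,0,0],[1,0.028,-0.028,0,0,0,0]])

```text
time_s: 1.67
ee_pos: [301.3, 471.2, 385.1]
ee_rot: [179.2, 0.0, 154.2]
force: [1.5, -0.2, 0.2]
gripper_width: 91.2
gripper_force: 0.0
```

Request:
apply_moves(increments=[[1,0.028,-0.028,0,0,0,0],[1,0.028,-0.028,0,0,0,0],[1,0.028,-0.028,0,0,0,0],[1,0.028,-0.028,0,0,0,0],[1,0.028,-0.028,0,0,0,0]])

```text
time_s: 2.08
ee_pos: [442.1, 326.7, 378.2]
ee_rot: [180.0, 0.0, 153.9]
force: [0.7, 1.3, -0.3]
gripper_width: 91.2
gripper_force: 0.0
```

Request:
apply_moves(increments=[[1,0.028,-0.028,0,0,0,0],[1,0.02,-0.02,0,0,0,0],[1,0,0,0,0,0,0]])

```text
time_s: 2.33
ee_pos: [492.5, 276.5, 377.4]
ee_rot: [-179.9, 0.1, 153.5]
force: [-0.4, 0.0, -1.3]
gripper_width: 90.9
gripper_force: 0.0
```

Run:
```python
from h import *
s=status.state();print(s["time_s"],s["ee_pos"],s["ee_rot"],s["qpos"])
f=cams.grab_frame("wrist")
print(-f["R"].T@f["t"],f["R"],f["intrinsics"])
for q in("gearbox","filler_cap"):
    print(q,[(np.round(b["rect"]).tolist(),round(b["score"],2)) for b in finder.boxes_of(q,"wrist")][:4])
np.savez("w1.npz",**f)
save(f,"w1.png",None,1.4)
```

```text
2.3333 [492.46726308 276.4750644  377.41995978] [-1.79915136e+02  1.31208298e-01  1.53547941e+02] [ 28.23238067  14.39449052  74.12819697  -0.15617267  91.47070533
 -35.31948088]
[419.47632434 313.94088829 534.74372027] [[ 0.44614834  0.89495715 -0.00183194]
 [ 0.85717484 -0.42672306  0.28837255]
 [ 0.25729935 -0.13022723 -0.95751654]] [[325.1922621    0.         281.70669151]
 [  0.         325.1922621  205.86055516]
 [  0.           0.           1.        ]]
gearbox [([276.0, 120.0, 83.0, 97.0], 0.98)]
filler_cap [([57.0, 221.0, 21.0, 29.0], 0.95)]
```

View pics/w1.png

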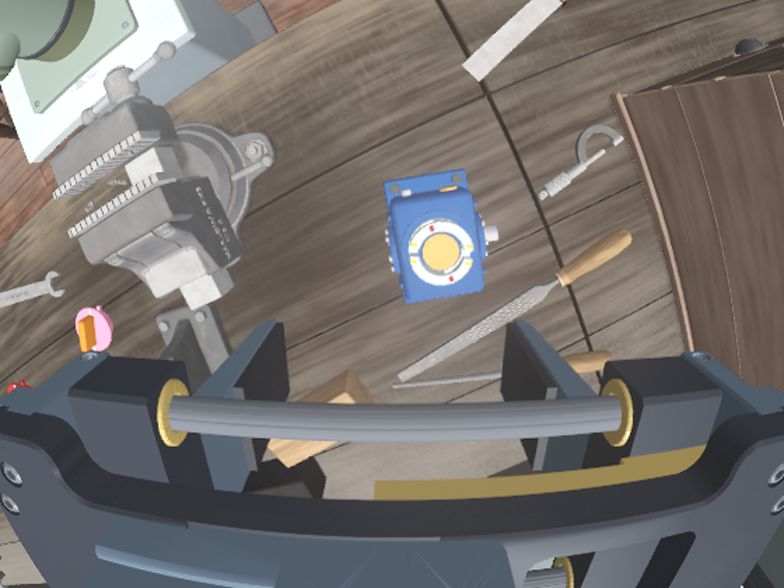

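Wrist view: the gearbox is clear, with the neck at (441,252) scaled, red marks at (432,229) and (451,278), yellow marks near (411,258) and (470,245), the sight glass at the top and the shaft stub at right.

```bash
cat >> h.py <<'E'
def neck(f,guess=None,z=96,rad=34):
    H,W=420,560
    uu,vv=np.meshgrid(np.arange(W),np.arange(H))
    K=f["intrinsics"];R=f["R"];t=f["t"]
    x=(uu-K[0][2])/K[0][0];y=(vv-K[1][2])/K[1][1];r=np.hypot(x,y)+1e-9
    D=np.stack([x/r*np.sin(r),y/r*np.sin(r),np.cos(r)],-1)@R
    c=-R.T@t;P=c+D*((z-c[2])/D[...,2:3])
    h=cv2.cvtColor(f["color"],cv2.COLOR_RGB2HSV).astype(int)
    return P,h
E
python3 - <<'E'
from h import *
f=dict(np.load("w1.npz"))
P,h=neck(f)
g=at_z(f,441/1.4,252/1.4,96,True);print("guess",g)
near=np.hypot(P[...,0]-g[0],P[...,1]-g[1])<45
white=near&(h[...,1]<60)&(h[...,2]>150)
# rectify top view
n=400;s=.25
xs=g[0]+(np.arange(n)-n/2)*s; ys=g[1]-(np.arange(n)-n/2)*s
X,Y=np.meshgrid(xs,ys);Q=np.stack([X,Y,np.full_like(X,96)],-1)@f["R"].T+f["t"]
rr=np.hypot(Q[...,0],Q[...,1]);th=np.arctan2(rr,Q[...,2]);k=f["intrinsics"][0][0]*th/rr
im=cv2.remap(f["color"],(Q[...,0]*k+f["intrinsics"][0][2]).astype(np.float32),(Q[...,1]*k+f["intrinsics"][1][2]).astype(np.float32),cv2.INTER_CUBIC)
cv2.imwrite("pics/rect.png",cv2.resize(im[:,:,::-1],None,fx=1.4,fy=1.4))
red=near&((h[...,0]<8)|(h[...,0]>172))&(h[...,1]>120)&(h[...,2]>120)
yel=near&(h[...,0]>20)&(h[...,0]<35)&(h[...,1]>110)
def comps(m,nm):
    k,l,st,ce=cv2.connectedComponentsWithStats(m.astype(np.uint8))
    for i in range(1,k):
        p=P[l==i].mean(0); print(nm,st[i,4],np.round(ce[i],1),p.round(1),"ang",np.degrees(np.arctan2(p[1]-g[1],p[0]-g[0])).round(1),"r",np.hypot(*(p-g)[:2]).round(1))
comps(red,"red");comps(yel,"yel");comps(white,"white")
# sight glass -> base axis; foot corners
for n_,u,v,z in(("footTL",385,176,6),("footTR",465,170,6),):
    print(n_,at_z(f,u/1.4,v/1.4,z,True))
E
```

```text
guess [524.46140126 312.17013094  96.        ]
red 6 [308.  162.5] [498. 314.  96.] ang 176.1 r 26.5
red 6 [321.8 198.8] [553.3 309.4  96. ] ang -5.5 r 29.0
yel 6 [295.7 174.3] [505.4 291.6  96. ] ang -132.8 r 28.0
yel 6 [335.  175.5] [531. 340.  96.] ang 76.9 r 28.6
yel 4 [295.2 186.2] [520.3 283.7  96. ] ang -98.3 r 28.7
yel 3 [334. 188.] [546.6 331.4  96. ] ang 41.0 r 29.3
white 1105 [314.3 179.7] [523.9 311.5  96. ] ang -128.6 r 0.8
white 1 [319. 167.] [510.3 324.9  96. ] ang 137.9 r 19.0
white 1 [321. 168.] [512.8 326.8  96. ] ang 128.5 r 18.7
white 5 [324.4 171. ] [518.7 329.3  96. ] ang 108.6 r 18.1
white 1 [302. 175.] [510.1 299.   96. ] ang -137.5 r 19.4
white 2 [327.  175.5] [526.  329.9  96. ] ang 84.9 r 17.8
white 5 [301. 179.] [514.6 295.4  96. ] ang -120.4 r 19.5
white 1 [302. 184.] [521.6 293.5  96. ] ang -98.7 r 18.9
white 1 [346. 184.] [548.9 349.1  96. ] ang 56.6 r 44.3
footTL [436.0222011  292.53368913   6.        ]
footTR [470.09405292 378.955084     6.        ]
```

View pics/rect.png

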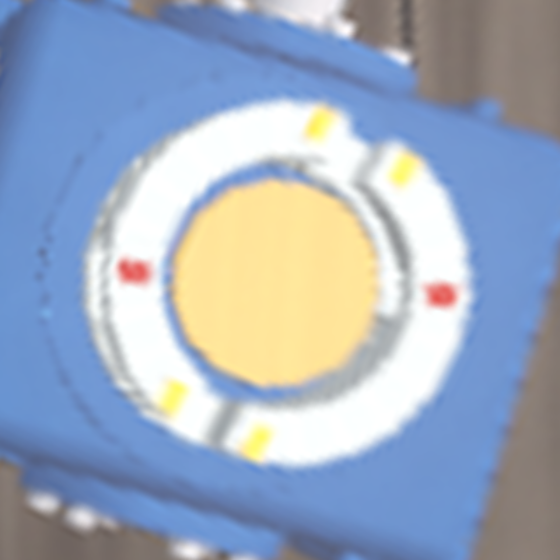

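Request:
apply_moves(increments=[[1,0,-0.04,0,0,0,0],[1,0,-0.04,0,0,0,0],[1,0,-0.04,0,0,0,0],[1,0,-0.04,0,0,0,0],[1,0,-0.04,0,0,0,0]])

```text
time_s: 2.9
ee_pos: [488.1, 80.2, 378.3]
ee_rot: [180.0, 0.0, 154.1]
force: [-0.1, 0.1, 0.7]
gripper_width: 91.1
gripper_force: 0.0
```

Request:
apply_moves(increments=[[1,0,-0.04,0,0,0,0],[1,0,-0.04,0,0,0,0],[1,0,-0.04,0,0,0,0],[1,0,-0.04,0,0,0,0],[1,0,-0.04,0,0,0,0]])

```text
time_s: 3.32
ee_pos: [488.7, -119.9, 378.5]
ee_rot: [180.0, 0.0, 154.0]
force: [1.3, -0.3, -0.2]
gripper_width: 91.4
gripper_force: 0.0
```

Request:
apply_moves(increments=[[1,0,-0.04,0,0,0,0],[1,0,-0.04,0,0,0,0],[1,0,-0.04,0,0,0,0],[1,0,-0.04,0,0,0,0],[1,-0.01,-0.034,-0.02,0,0,0]])

```text
time_s: 3.73
ee_pos: [481.7, -315.6, 361.0]
ee_rot: [-180.0, 0.5, 154.0]
force: [1.1, 0.0, 0.8]
gripper_width: 90.9
gripper_force: 0.0
```

Request:
apply_moves(increments=[[0.2,0,0,-0.035,0,0,0],[0.2,0,0,-0.035,0,0,0],[0.2,0,0,0,0,0,0],[0.2,0,0,0,0,0,0]])

```text
time_s: 4.07
ee_pos: [479.0, -312.1, 287.1]
ee_rot: [179.9, -0.2, 154.0]
force: [-0.1, 0.0, 0.5]
gripper_width: 67.7
gripper_force: 0.0
```

Run:
```python
from h import *
s=status.state();print(s["time_s"],s["ee_pos"],s["ee_rot"],s["qpos"])
f=cams.grab_frame("wrist");np.savez("w2.npz",**f);save(f,"w2.png",None,1.4)
h=cv2.cvtColor(f["color"],cv2.COLOR_RGB2HSV).astype(int)
m=(h[...,0]>6)&(h[...,0]<18)&(h[...,1]>190)&(h[...,2]>150)
k,l,st,ce=cv2.connectedComponentsWithStats(m.astype(np.uint8))
for i in range(1,k):
    if st[i,4]>60:
        ys,xs=np.nonzero(l==i);P=np.array([at_z(f,u,v,55,True)[:2] for u,v in zip(xs,ys)])
        r=cv2.minAreaRect(P.astype(np.float32))
        print(st[i,4],ce[i].round(1),"mean",P.mean(0).round(1),r)
```

```text
4.0667 [ 478.99639283 -312.09299937  287.10151125] [179.94652579  -0.20894764 153.98443814] [-3.42520455e+01  1.63903675e+01  8.39003746e+01  2.33491908e-02
  7.99237117e+01 -9.82405143e+01]
```

View pics/w2.png

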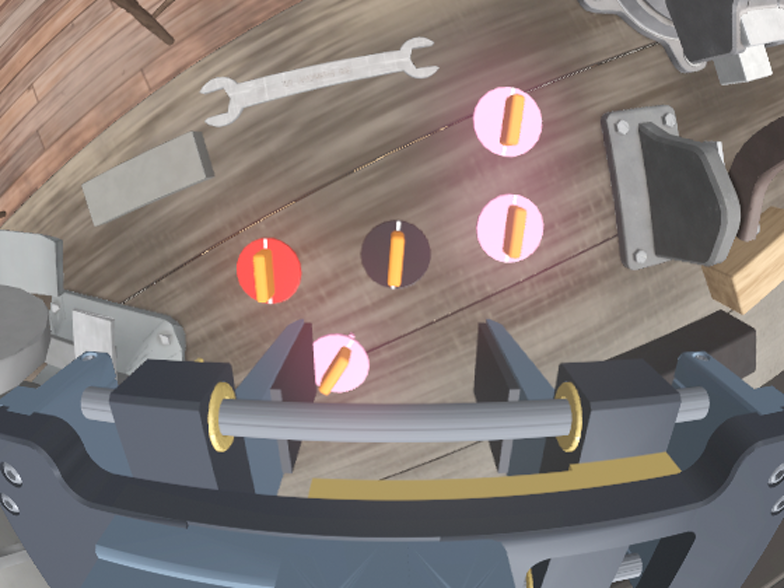

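The black cap is at (395,254) with white marks at (398,225) and (393,287). The red look-alike is at (268,270) and a pink one at (510,228).

Run:
```python
from h import *
f=dict(np.load("w2.npz"))
P,h=neck(f,z=29)
g=at_z(f,395/1.4,254/1.4,29,True)[:2];near=np.hypot(P[...,0]-g[0],P[...,1]-g[1])<45
dark=near&(h[...,2]<75)
ys,xs=np.nonzero(dark);hull=cv2.convexHull(np.c_[xs,ys].astype(np.float32))[:,0]
print("flange",len(xs),cv2.minEnclosingCircle(P[dark][:,:2].astype(np.float32)),P[dark].mean(0))
for a,b,z in(((398,225),(393,288),29),((398,235),(396,285),57)):
    p=at_z(f,a[0]/1.4,a[1]/1.4,z,True);q=at_z(f,b[0]/1.4,b[1]/1.4,z,True);d=q-p
    print(z,p,q,(p+q)/2,np.degrees(np.arctan2(d[1],d[0])),np.hypot(*d[:2]))
org=near&(h[...,0]>8)&(h[...,0]<30)&(h[...,1]>150)&(h[...,2]>120)
P2,_=neck(f,z=57);r=cv2.minAreaRect(P2[org][:,:2].astype(np.float32));print("wing",org.sum(),r,P2[org].mean(0))
```

```text
Traceback (most recent call last):
TypeError: 'NoneType' object is not subscriptable
```

Run:
```python
from h import *
f=dict(np.load("w2.npz"))
P,h=neck(f,z=29)
g=at_z(f,395/1.4,254/1.4,29,True)[:2];near=np.hypot(P[...,0]-g[0],P[...,1]-g[1])<45
print(g,f["color"][181,270],f["color"][181,283],f["color"][200,240],h[181,283])
ref=h[181,270,2]
dark=near&(h[...,2]<ref+15)
print("flange",dark.sum(),cv2.minEnclosingCircle(P[dark][:,:2].astype(np.float32)),np.median(P[dark],0))
for a,b,z in(((398,225),(393,288),29),((398,235),(396,285),57)):
    p=at_z(f,a[0]/1.4,a[1]/1.4,z,True);q=at_z(f,b[0]/1.4,b[1]/1.4,z,True);d=q-p
    print(z,p,q,(p+q)/2,np.degrees(np.arctan2(d[1],d[0])),np.hypot(*d[:2]))
org=near&(h[...,0]>8)&(h[...,0]<30)&(h[...,1]>150)&(h[...,2]>120)
P2,_=neck(f,z=57);print("wing",org.sum(),cv2.minAreaRect(P2[org][:,:2].astype(np.float32)) if org.any() else 0)
```

```text
[ 486.95631092 -314.39710819] [102  81  85] [255 210 105] [154 128 118] [ 21 150 255]
flange 1401 ((486.5897521972656, -314.2549133300781), 32.49468231201172) [ 484.87870378 -313.70562643   29.        ]
29 [ 463.57222356 -299.89540195   29.        ] [ 515.84478544 -330.63209991   29.        ] [ 489.7085045  -315.26375093   29.        ] -30.455879689033633 60.63963495069156
57 [ 467.57899606 -302.10863783   57.        ] [ 507.15500716 -323.34033144   57.        ] [ 487.36700161 -312.72448464   57.        ] -28.21261784347441 44.91152934127482
wing 234 ((485.4088439941406, -313.3476867675781), (11.693038940429688, 48.65597915649414), 59.10161209106445)
```

Request:
apply_moves(increments=[[-0.1,0.0075,-0.002,-0.035,0,0,-4],[-0.1,0,0,-0.04,0,0,0],[-0.1,0,0,-0.04,0,0,0],[-0.1,0,0,-0.04,0,0,0],[-0.1,0,0,-0.02,0,0,0]])

```text
time_s: 4.53
ee_pos: [487.4, -314.7, 111.9]
ee_rot: [180.0, -0.0, 150.0]
force: [-0.5, -0.6, 0.3]
gripper_width: 41.1
gripper_force: 0.0
```

Request:
apply_moves(increments=[[-0.1,0,0,0,0,0,0],[-0.1,0,0,0,0,0,0]])

```text
time_s: 4.7
ee_pos: [488.7, -316.0, 115.1]
ee_rot: [-180.0, 0.2, 150.0]
force: [1.0, 0.6, 0.4]
gripper_width: 41.1
gripper_force: 0.0
```

Run:
```python
from h import *
s=status.state();print(s["time_s"],s["ee_pos"],s["ee_rot"],s["force"])
f=cams.grab_frame("wrist");np.savez("w3.npz",**f);save(f,"w3.png",None,1.4)
P,h=neck(f,z=57)
org=(np.hypot(P[...,0]-486,P[...,1]+314)<40)&(h[...,0]>8)&(h[...,0]<30)&(h[...,1]>140)&(h[...,2]>120)
print("wing",org.sum(),cv2.minAreaRect(P[org][:,:2].astype(np.float32)))
```

```text
4.7 [ 488.69787909 -316.04956462  115.12905578] [-179.99491312    0.20284474  149.96421919] [1.03186749 0.57880592 0.43741325]
wing 1078 ((484.8124084472656, -312.5578308105469), (11.739023208618164, 50.939762115478516), 59.4793701171875)
```

View pics/w3.png

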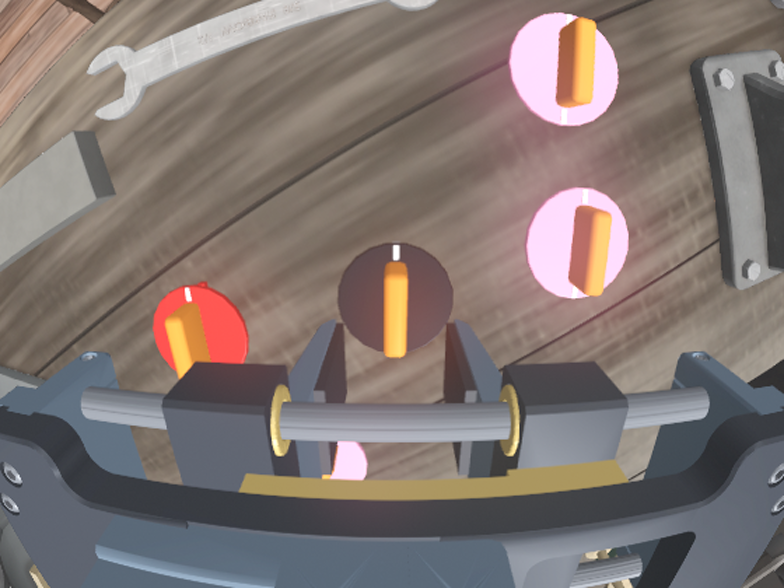

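The cap's orange wing at (396,308) sits centred between the fingers, parallel to the pads. Descending and gripping.

Request:
apply_moves(increments=[[-0.1,-0.0015,0.0015,-0.03,0,0,0],[-0.1,0,0,-0.025,0,0,0],[-0.1,0,0,-0.014,0,0,0],[-0.1,0,0,0,0,0,0],[-0.1,0,0,0,0,0,0]])

```text
time_s: 5.17
ee_pos: [487.0, -315.2, 46.4]
ee_rot: [-180.0, 0.3, 149.9]
force: [1.0, -0.7, 0.5]
gripper_width: 40.6
gripper_force: 0.0
```

Request:
apply_moves(increments=[[-1,0,0,0,0,0,0],[-1,0,0,0,0,0,0],[-1,0,0,0,0,0,0],[-1,0,0,0,0,0,0],[-1,0,0,0,0,0,0]], newtons=35)

```text
time_s: 5.58
ee_pos: [485.4, -314.3, 44.6]
ee_rot: [180.0, 0.1, 149.9]
force: [0.0, -0.5, 6.9]
gripper_width: 11.9
gripper_force: 35.0
```

Request:
apply_moves(increments=[[-1,0,0,0.01,0,0,0],[-1,0,0,0.03,0,0,0],[-1,0,0,0.04,0,0,0],[-1,0,0,0.04,0,0,0],[-1,0,0,0.04,0,0,0]])

```text
time_s: 6.0
ee_pos: [484.5, -313.8, 206.1]
ee_rot: [180.0, -0.0, 149.9]
force: [1.9, -0.3, -1.9]
gripper_width: 11.8
gripper_force: 35.0
```

Request:
apply_moves(increments=[[-1,0,0,0.04,0,0,0],[-1,0,0,0.04,0,0,0],[-1,0,0,0.04,0,0,0],[-1,0,0,0.04,0,0,0],[-1,0,0,0.015,0,0,0]])

```text
time_s: 6.42
ee_pos: [485.7, -314.6, 386.1]
ee_rot: [-180.0, 0.6, 149.9]
force: [0.3, -0.4, -0.1]
gripper_width: 12.0
gripper_force: 35.0
```

Request:
apply_moves(increments=[[-1,0.0025,0.039,0,0,0,6],[-1,0.0025,0.039,0,0,0,6],[-1,0.0025,0.039,0,0,0,6],[-1,0.0025,0.039,0,0,0,6],[-1,0.0025,0.039,0,0,0,6]])

```text
time_s: 6.83
ee_pos: [496.8, -117.4, 379.5]
ee_rot: [180.0, -0.0, -179.9]
force: [1.1, 0.6, -1.2]
gripper_width: 12.0
gripper_force: 35.0
```

Request:
apply_moves(increments=[[-1,0.0025,0.039,0,0,0,6],[-1,0.0025,0.039,0,0,0,6],[-1,0.0025,0.039,0,0,0,6],[-1,0.0025,0.039,0,0,0,6],[-1,0.0025,0.039,0,0,0,6]])

```text
time_s: 7.25
ee_pos: [509.2, 77.6, 379.6]
ee_rot: [-180.0, 0.0, -149.8]
force: [0.3, 0.6, -0.6]
gripper_width: 11.9
gripper_force: 35.0
```

Request:
apply_moves(increments=[[-1,0.0025,0.039,0,0,0,6],[-1,0.0025,0.039,0,0,0,6],[-1,0.0025,0.039,0,0,0,6],[-1,0.0025,0.039,0,0,0,6],[-1,0.0025,0.039,0,0,0,6]])

```text
time_s: 7.67
ee_pos: [521.8, 272.5, 379.5]
ee_rot: [180.0, -0.0, -119.8]
force: [1.4, 0.1, -1.3]
gripper_width: 11.6
gripper_force: 35.0
```

Request:
apply_moves(increments=[[-1,0.002,0.039,0,0,0,2],[-1,0,0,0,0,0,0],[-1,0,0,0,0,0,0]])

```text
time_s: 7.92
ee_pos: [524.0, 311.5, 378.2]
ee_rot: [179.9, -0.1, -117.9]
force: [0.1, -0.3, -1.3]
gripper_width: 11.6
gripper_force: 35.0
```

Run:
```python
from h import *
s=status.state();print(s["time_s"],s["ee_pos"],s["ee_rot"],s["qpos"],s["force"],s["gripper_width"])
```

```text
7.9167 [523.97157932 311.4769501  378.22203628] [ 1.79943242e+02 -1.04128451e-01 -1.17945210e+02] [ 2.96526797e+01  1.89677768e+01  6.75853083e+01 -7.89167785e-03
  9.35652458e+01 -1.22402541e+02] [ 0.12746364 -0.31211823 -1.32170164] 11.577684412708878
```

```bash
cat >> h.py <<'E'
def rect(f,g,z,n=400,s=.25):
    xs=g[0]+(np.arange(n)-n/2)*s; ys=g[1]-(np.arange(n)-n/2)*s
    X,Y=np.meshgrid(xs,ys);Q=np.stack([X,Y,np.full_like(X,z)],-1)@f["R"].T+f["t"]
    rr=np.hypot(Q[...,0],Q[...,1]);k=f["intrinsics"][0][0]*np.arctan2(rr,Q[...,2])/rr
    return cv2.remap(f["color"],(Q[...,0]*k+f["intrinsics"][0][2]).astype(np.float32),(Q[...,1]*k+f["intrinsics"][1][2]).astype(np.float32),cv2.INTER_CUBIC)
E
python3 - <<'E'
from h import *
f=cams.grab_frame("wrist");np.savez("w4.npz",**f)
p=status.state()["ee_pos"]
a=rect(f,(526,311.5),96);b=rect(f,p[:2],p[2]-16)
cv2.imwrite("pics/r4.png",np.hstack([a,b])[:,:,::-1])
P,h=neck(f);g=np.array([526,311.5])
near=np.hypot(P[...,0]-g[0],P[...,1]-g[1])<36
red=near&((h[...,0]<8)|(h[...,0]>172))&(h[...,1]>120)&(h[...,2]>120)
yel=near&(h[...,0]>20)&(h[...,0]<35)&(h[...,1]>110)
for m,nm in((red,"red"),(yel,"yel")):
    k,l,st,ce=cv2.connectedComponentsWithStats(m.astype(np.uint8))
    for i in range(1,k):print(nm,st[i,4],P[l==i].mean(0).round(1))
E
```

```text
red 4 [497.6 314.2  96. ]
red 4 [553.1 310.1  96. ]
yel 3 [519.6 283.   96. ]
yel 3 [504.1 291.3  96. ]
yel 3 [546.2 332.3  96. ]
yel 3 [531.4 340.2  96. ]
```

View pics/r4.png

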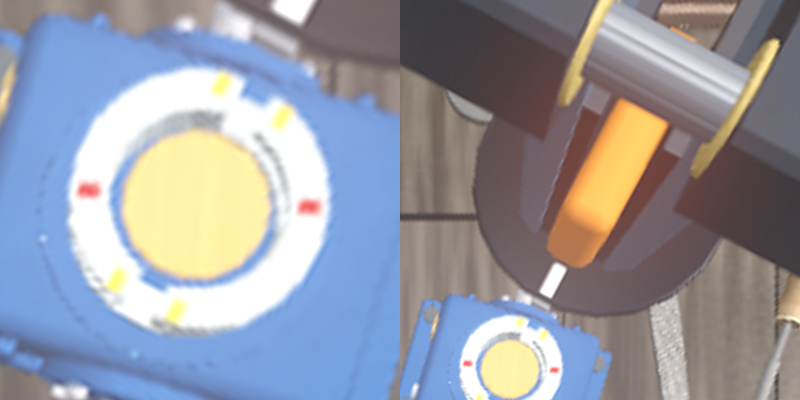

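Request:
apply_moves(increments=[[-1,0.0005,-0.001,-0.04,0,0,-0.5],[-1,0,0,-0.04,0,0,0],[-1,0,0,-0.04,0,0,0],[-1,0,0,-0.04,0,0,0],[-1,0,0,-0.03,0,0,0]])

```text
time_s: 8.38
ee_pos: [523.8, 306.2, 186.5]
ee_rot: [179.9, -0.2, -118.8]
force: [-0.5, 0.7, -1.2]
gripper_width: 11.7
gripper_force: 35.0
```

Request:
apply_moves(increments=[[-1,0,0,-0.03,0,0,0],[-1,0,0,-0.01,0,0,0],[-1,0,0,0,0,0,0],[-1,0,0,0,0,0,0]])

```text
time_s: 8.72
ee_pos: [525.9, 308.2, 150.3]
ee_rot: [-180.0, 0.1, -118.7]
force: [-1.0, 0.6, -0.9]
gripper_width: 11.6
gripper_force: 35.0
```

Run:
```python
from h import *
f=cams.grab_frame("wrist");np.savez("w5.npz",**f)
g=cams.grab_frame("side");np.savez("s5.npz",**g)
s=status.state();p=s["ee_pos"];print(s["time_s"],p,s["ee_rot"],s["force"])
a=rect(f,(525.4,311.9),96);b=rect(f,p[:2],p[2]-17)
c=cv2.resize(g["color"][120:190,190:270],None,fx=5,fy=5,interpolation=cv2.INTER_CUBIC)[:, :400]
cv2.imwrite("pics/r5.png",np.hstack([a,b])[:,:,::-1])
```

```text
8.8167 [526.66187861 309.13099557 151.68189345] [-179.85275038    0.23319001 -118.65365122] [ 1.31732524 -0.57398171 -1.52890755]
```

View pics/r5.png

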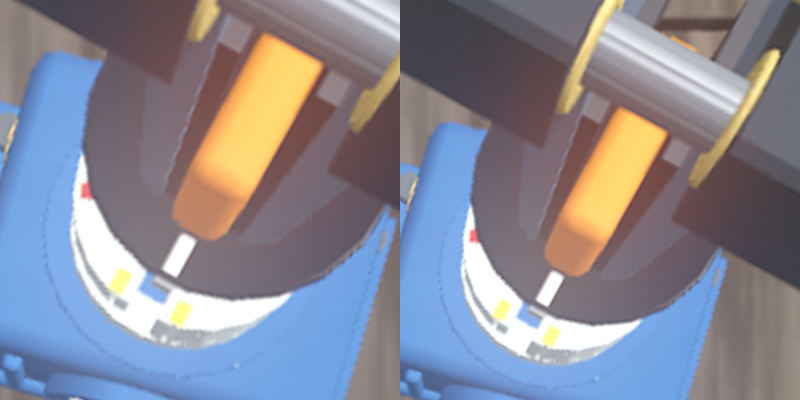

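The cap hangs just above the neck. Its white mark at (180,255) points at the slot between the yellow marks at (120,281) and (181,312).

```bash
cat > m.py <<'E'
from h import *
from scipy.optimize import least_squares
def meas(f,p,zo=22):
    P,h=neck(f,z=96);g=np.array([525.4,311.9])
    y=(np.hypot(P[...,0]-g[0]+13.4,P[...,1]-g[1]+24.6)<14)&(h[...,0]>20)&(h[...,0]<36)&(h[...,1]>110)&(h[...,2]>120)
    k,l,st,ce=cv2.connectedComponentsWithStats(y.astype(np.uint8))
    ids=[i for i in np.argsort(-st[1:,4])+1][:2];q=np.array([P[l==i].mean(0)[:2] for i in ids]);print("yel",st[ids,4],q.round(1).tolist())
    m=q.mean(0);d=q[1]-q[0];a=np.degrees(np.arctan2(d[1],d[0]));a=(a+90)%180;print("slot ang from pair",a.round(1))
    n=m+28*np.array([np.cos(np.radians(61.5)),np.sin(np.radians(61.5))])
    print("neck",n.round(2))
    im=rect(f,p[:2],p[2]-zo,600,.2).astype(np.float32);V=im.max(-1);pts=[]
    for t in np.radians(np.arange(-175,-60,2.5)):
        if abs(np.degrees(t)+118)<9: continue
        r=np.arange(24,44,.2);x=p[0]+r*np.cos(t);yy=p[1]+r*np.sin(t)
        v=cv2.remap(V,((x-p[0])/.2+300).astype(np.float32)[None],(300-(yy-p[1])/.2).astype(np.float32)[None],1)[0]
        e=np.gradient(cv2.GaussianBlur(v[None],(1,7),0)[0] if 0 else np.convolve(v,np.ones(5)/5,'same'))[5:-5];i=e.argmax()
        if e[i]>4: pts.append((x[i+5],yy[i+5]))
    pts=np.array(pts)
    s=least_squares(lambda c:np.hypot(pts[:,0]-c[0],pts[:,1]-c[1])-33,p[:2],loss="soft_l1",f_scale=.4)
    rs=np.hypot(*(pts-s.x).T)-33;print("cap",s.x.round(2),len(pts),"res",np.median(abs(rs)).round(2),"cap-neck",(s.x-n).round(2),"cap-tcp",(s.x-p[:2]).round(2))
    P2,_=neck(f,z=p[2]-17)
    w=(np.hypot(P2[...,0]-s.x[0]+13.2,P2[...,1]-s.x[1]+24.6)<9)&(h[...,1]<60)&(h[...,2]>150)&(np.hypot(P2[...,0]-s.x[0],P2[...,1]-s.x[1])<32)
    c=P2[w].mean(0)[:2]-s.x;print("mark",w.sum(),c.round(1),"ang",np.degrees(np.arctan2(-c[1],-c[0])).round(1), "tilt",cv2.minAreaRect(P2[w][:,:2].astype(np.float32)))
E
python3 - <<'E'
from m import *
f=dict(np.load("w5.npz"))
# TCP from camera pose: R,t carry the same reading
print("cam",-f["R"].T@f["t"])
for zo in(17,22): meas(f,np.array([526.66,309.13,151.68]),zo)
E
```

```text
cam [486.83429139 237.27801554 307.74990512]
yel [] []m.py:8: RuntimeWarning: Mean of empty slice.
  m=q.mean(0);d=q[1]-q[0];a=np.degrees(np.arctan2(d[1],d[0]));a=(a+90)%180;print("slot ang from pair",a.round(1))
  ret = ret.dtype.type(ret / rcount)
Traceback (most recent call last):
  File "m.py", line 8, in meas
    m=q.mean(0);d=q[1]-q[0];a=np.degrees(np.arctan2(d[1],d[0]));a=(a+90)%180;print("slot ang from pair",a.round(1))
                  ~^^^
IndexError: index 1 is out of bounds for axis 0 with size 0
```

Run:
```python
from m import *
f=dict(np.load("w5.npz"));P,h=neck(f,z=96)
d=np.hypot(P[...,0]-(525.4-20),P[...,1]-(311.9-20.2));i=np.unravel_index(d.argmin(),d.shape);print(i,d.min());print(h[i[0]-3:i[0]+4,i[1]-3:i[1]+4].tolist())
```

```text
(np.int64(196), np.int64(296)) 0.2071853691093914
[[[30, 17, 255], [30, 82, 255], [30, 103, 255], [30, 103, 255], [30, 103, 255], [30, 103, 255], [30, 42, 255]], [[30, 17, 255], [30, 82, 255], [30, 103, 255], [30, 103, 255], [30, 103, 255], [30, 104, 255], [30, 42, 255]], [[30, 17, 255], [30, 82, 255], [30, 103, 255], [30, 103, 255], [30, 104, 255], [30, 104, 255], [30, 42, 255]], [[30, 17, 255], [30, 82, 255], [30, 103, 255], [30, 103, 255], [30, 103, 255], [30, 103, 255], [30, 42, 255]], [[30, 17, 255], [30, 82, 255], [30, 103, 255], [30, 103, 255], [30, 103, 255], [30, 104, 255], [30, 42, 255]], [[30, 17, 255], [30, 82, 255], [30, 104, 255], [30, 103, 255], [30, 103, 255], [30, 103, 255], [30, 43, 255]], [[30, 17, 255], [30, 82, 255], [30, 104, 255], [30, 104, 255], [30, 104, 255], [30, 103, 255], [30, 44, 255]]]
```

```bash
sed -i 's/(h\[...,1\]>110)&(h\[...,2\]>120)/(h[...,1]>65)\&(h[...,2]>120)/' m.py
python3 - <<'E'
from m import *
f=dict(np.load("w5.npz"))
for zo in(17,22): meas(f,np.array([526.66,309.13,151.68]),zo)
E
```

```text
yel [39 39] [[520.4, 283.7], [505.4, 291.6]]
slot ang from pair 62.2
neck [526.29 312.21]
cap [527.11 310.95] 39 res 0.12 cap-neck [ 0.82 -1.26] cap-tcp [0.45 1.82]
mark 104 [-13.2 -23.7] ang 61.0 tilt ((513.958740234375, 287.29986572265625), (8.257367134094238, 3.3828320503234863), 61.2620964050293)
yel [39 39] [[520.4, 283.7], [505.4, 291.6]]
slot ang from pair 62.2
neck [526.29 312.21]
cap [527.71 312.11] 39 res 0.08 cap-neck [ 1.42 -0.1 ] cap-tcp [1.05 2.98]
mark 97 [-13.6 -24.6] ang 61.0 tilt ((514.0988159179688, 287.55517578125), (7.675134181976318, 3.382829427719116), 61.2618293762207)
```

Request:
apply_moves(increments=[[-1,-0.0012,0.0005,0,0,0,0.5],[-1,0,0,-0.002,0,0,0],[-1,0,0,-0.002,0,0,0],[-1,0,0,0,0,0,0]])

```text
time_s: 9.15
ee_pos: [523.7, 309.3, 145.1]
ee_rot: [180.0, 0.0, -118.1]
force: [-0.2, 0.2, -1.1]
gripper_width: 12.0
gripper_force: 35.0
```

Request:
apply_moves(increments=[[-1,0,0,-0.001,0,0,0],[-1,0,0,-0.001,0,0,0],[-1,0,0,0,0,0,0]])

```text
time_s: 9.4
ee_pos: [523.8, 309.2, 142.7]
ee_rot: [180.0, -0.0, -118.1]
force: [-0.6, -0.9, -1.0]
gripper_width: 11.7
gripper_force: 35.0
```

Request:
apply_moves(increments=[[-1,0,0,-0.001,0,0,0],[-1,0,0,-0.001,0,0,0],[-1,0,0,0,0,0,0]])

```text
time_s: 9.65
ee_pos: [523.8, 309.2, 140.7]
ee_rot: [180.0, -0.0, -118.1]
force: [0.4, 0.2, -1.8]
gripper_width: 11.5
gripper_force: 35.0
```

Request:
apply_moves(increments=[[-1,0,0,-0.001,0,0,0],[-1,0,0,-0.001,0,0,0],[-1,0,0,0,0,0,0]])

```text
time_s: 9.9
ee_pos: [523.8, 309.2, 138.7]
ee_rot: [180.0, -0.0, -118.1]
force: [0.4, -0.1, -1.2]
gripper_width: 11.5
gripper_force: 35.0
```

Request:
apply_moves(increments=[[-1,0,0,-0.001,0,0,0],[-1,0,0,0,0,0,0]])

```text
time_s: 10.07
ee_pos: [523.8, 309.3, 137.8]
ee_rot: [180.0, -0.0, -118.1]
force: [-1.0, 1.1, -1.6]
gripper_width: 12.1
gripper_force: 35.0
```

Request:
apply_moves(increments=[[-1,0,0,-0.001,0,0,0],[-1,0,0,0,0,0,0]])

```text
time_s: 10.23
ee_pos: [523.8, 309.2, 136.8]
ee_rot: [180.0, -0.0, -118.1]
force: [0.3, 0.0, -1.1]
gripper_width: 11.9
gripper_force: 35.0
```

Request:
apply_moves(increments=[[-1,0,0,-0.001,0,0,0],[-1,0,0,0,0,0,0]])

```text
time_s: 10.4
ee_pos: [523.8, 309.3, 135.8]
ee_rot: [180.0, -0.0, -118.1]
force: [-0.4, -0.3, -1.6]
gripper_width: 11.7
gripper_force: 35.0
```

Request:
apply_moves(increments=[[-1,0,0,-0.001,0,0,0],[-1,0,0,0,0,0,0]])

```text
time_s: 10.57
ee_pos: [523.8, 309.3, 134.8]
ee_rot: [180.0, -0.0, -118.1]
force: [0.3, -1.1, -0.2]
gripper_width: 12.1
gripper_force: 35.0
```

Request:
apply_moves(increments=[[-1,0,0,-0.001,0,0,0],[-1,0,0,0,0,0,0]])

```text
time_s: 10.73
ee_pos: [523.8, 309.3, 133.8]
ee_rot: [180.0, -0.0, -118.1]
force: [0.3, 0.0, -1.4]
gripper_width: 11.9
gripper_force: 35.0
```

Request:
apply_moves(increments=[[-1,0,0,-0.001,0,0,0],[-1,0,0,0,0,0,0]])

```text
time_s: 10.9
ee_pos: [523.8, 309.3, 132.8]
ee_rot: [180.0, -0.0, -118.1]
force: [0.9, -0.1, -1.4]
gripper_width: 11.6
gripper_force: 35.0
```

Request:
apply_moves(increments=[[-1,0,0,-0.001,0,0,0],[-1,0,0,0,0,0,0]])

```text
time_s: 11.07
ee_pos: [523.9, 309.3, 132.3]
ee_rot: [-180.0, 0.0, -118.1]
force: [-0.6, -0.6, 2.1]
gripper_width: 11.8
gripper_force: 35.0
```

Request:
apply_moves(increments=[[-1,0,0,-0.001,0,0,0],[-1,0,0,0,0,0,0]])

```text
time_s: 11.23
ee_pos: [523.9, 309.3, 131.2]
ee_rot: [-180.0, 0.0, -118.1]
force: [-0.7, -0.4, 1.5]
gripper_width: 12.0
gripper_force: 35.0
```

Request:
apply_moves(increments=[[-1,0,0,-0.001,0,0,0],[-1,0,0,-0.001,0,0,0],[-1,0,0,0,0,0,0]])

```text
time_s: 11.48
ee_pos: [523.9, 309.3, 129.0]
ee_rot: [180.0, 0.0, -118.1]
force: [-0.4, -0.8, 2.7]
gripper_width: 12.3
gripper_force: 35.0
```

Request:
apply_moves(increments=[[-1,0,0,-0.001,0,0,0],[-1,0,0,-0.001,0,0,0],[-1,0,0,0,0,0,0]])

```text
time_s: 11.73
ee_pos: [524.0, 309.3, 126.9]
ee_rot: [180.0, 0.0, -118.1]
force: [-0.9, -0.6, 4.0]
gripper_width: 11.7
gripper_force: 35.0
```

Request:
apply_moves(increments=[[-1,0,0,-0.001,0,0,0],[-1,0,0,-0.001,0,0,0],[-1,0,0,0,0,0,0]])

```text
time_s: 11.98
ee_pos: [524.0, 309.3, 125.0]
ee_rot: [-180.0, 0.0, -118.1]
force: [-1.5, -0.6, 4.2]
gripper_width: 11.6
gripper_force: 35.0
```

Request:
apply_moves(increments=[[-1,0,0,-0.001,0,0,0],[-1,0,0,-0.001,0,0,0],[-1,0,0,0,0,0,0]])

```text
time_s: 12.23
ee_pos: [523.9, 309.3, 123.0]
ee_rot: [180.0, 0.0, -118.1]
force: [-1.8, -0.4, 5.6]
gripper_width: 11.4
gripper_force: 35.0
```

Request:
apply_moves(increments=[[-1,0,0,-0.001,0,0,0],[-1,0,0,-0.001,0,0,0],[-1,0,0,0,0,0,0]])

```text
time_s: 12.48
ee_pos: [524.0, 309.4, 121.1]
ee_rot: [-180.0, 0.0, -118.1]
force: [-2.2, -1.1, 6.3]
gripper_width: 12.2
gripper_force: 35.0
```

Request:
apply_moves(increments=[[-1,0,0,-0.001,0,0,0],[-1,0,0,-0.001,0,0,0],[-1,0,0,0,0,0,0]])

```text
time_s: 12.73
ee_pos: [523.9, 309.3, 119.2]
ee_rot: [-180.0, 0.0, -118.1]
force: [-2.8, -0.9, 6.8]
gripper_width: 11.7
gripper_force: 35.0
```

Request:
apply_moves(increments=[[-1,0,0,-0.001,0,0,0],[-1,0,0,0,0,0,0]])

```text
time_s: 12.9
ee_pos: [524.0, 309.3, 118.4]
ee_rot: [-180.0, 0.0, -118.1]
force: [-1.5, -1.2, 6.6]
gripper_width: 12.1
gripper_force: 35.0
```

Request:
apply_moves(increments=[[-1,0,0,-0.0007,0,0,0],[-1,0,0,0,0,0,0],[-1,0,0.0001,0,0,0,-2],[-1,-0.0001,0.0001,0,0,0,-3],[-1,0,0.0001,0,0,0,-3]])

```text
time_s: 13.32
ee_pos: [524.4, 309.9, 118.0]
ee_rot: [-180.0, 0.1, -126.2]
force: [-0.9, -0.9, 7.1]
gripper_width: 11.5
gripper_force: 35.0
```

```bash
cat > st.py <<'E'
from workcell import status
s=status.state();print(round(s["time_s"],2),s["ee_pos"].round(2),s["ee_rot"].round(2),"F",s["force"].round(2),"T",s["torque"].round(3))
E
python3 st.py
```

```text
13.32 [524.37 309.94 118.03] [-1.7995e+02  1.0000e-01 -1.2624e+02] F [-0.94 -0.9   7.06] T [-0.061  0.345  0.014]
```

Request:
apply_moves(increments=[[-1,-0.0001,0.0001,0,0,0,-4],[-1,0,0.0002,0,0,0,-4],[-1,-0.0001,0.0001,0,0,0,-4],[-1,-0.0001,0.0002,0,0,0,-4]])

```text
time_s: 13.65
ee_pos: [524.6, 310.7, 118.2]
ee_rot: [-180.0, 0.2, -142.3]
force: [-0.7, -1.4, 7.3]
gripper_width: 11.7
gripper_force: 35.0
```

```bash
python3 st.py
```

```text
13.65 [524.57 310.67 118.19] [-1.7996e+02  1.7000e-01 -1.4229e+02] F [-0.66 -1.44  7.34] T [-0.083  0.102  0.045]
```

Request:
apply_moves(increments=[[-1,-0.0001,0.0001,0,0,0,-4],[-1,0,0.0002,0,0,0,-4],[-1,-0.0001,0.0001,0,0,0,-4],[-1,-0.0001,0.0002,0,0,0,-4]])

```text
time_s: 13.98
ee_pos: [524.4, 311.2, 118.2]
ee_rot: [180.0, 0.2, -158.3]
force: [-0.5, -0.9, 7.0]
gripper_width: 12.1
gripper_force: 35.0
```

```bash
python3 st.py
```

```text
13.98 [524.38 311.24 118.24] [ 180.      0.19 -158.29] F [-0.53 -0.87  7.  ] T [-0.144  0.081  0.083]
```

Request:
apply_moves(increments=[[-1,-0.0001,0.0001,0,0,0,-4],[-1,0,0.0002,0,0,0,-4],[-1,-0.0001,0.0001,0,0,0,-4],[-1,-0.0001,0.0001,0,0,0,-4],[-1,0,0,0,0,0,-4]])

```text
time_s: 14.4
ee_pos: [524.2, 311.9, 118.3]
ee_rot: [179.9, 0.2, -178.3]
force: [0.6, -0.9, 8.6]
gripper_width: 11.7
gripper_force: 35.0
```

```bash
python3 st.py
```

```text
14.4 [524.23 311.94 118.3 ] [ 179.91    0.21 -178.29] F [ 0.63 -0.95  8.6 ] T [-0.11  -0.026  0.029]
```

Request:
apply_moves(increments=[[-1,0,0,0,0,0,-2],[-1,0,0,0,0,0,-2],[-1,0,0,0,0,0,0]])

```text
time_s: 14.65
ee_pos: [524.3, 312.0, 118.3]
ee_rot: [179.9, 0.2, 177.8]
force: [0.6, -0.0, 7.5]
gripper_width: 12.0
gripper_force: 35.0
```

```bash
python3 st.py
```

```text
14.65 [524.34 311.96 118.33] [179.89   0.21 177.83] F [ 0.58 -0.02  7.46] T [-0.095 -0.037 -0.043]
```

Request:
apply_moves(increments=[[-1,0,0,0,0,0,-1],[-1,0,0,0,0,0,-1],[-1,0,0,0,0,0,0]])

```text
time_s: 14.9
ee_pos: [524.4, 312.0, 118.3]
ee_rot: [179.9, 0.2, 175.9]
force: [0.5, -0.0, 7.1]
gripper_width: 11.6
gripper_force: 35.0
```

```bash
python3 st.py
```

```text
14.9 [524.36 311.97 118.34] [179.88   0.21 175.87] F [ 0.52 -0.02  7.14] T [-0.057 -0.07   0.002]
```

Request:
apply_moves(increments=[[-1,0,0,0,0,0,-1],[-1,0,0,0,0,0,-1],[-1,0,0,0,0,0,0]])

```text
time_s: 15.15
ee_pos: [524.2, 311.5, 118.3]
ee_rot: [179.9, 0.2, 173.9]
force: [-0.1, -0.8, 7.5]
gripper_width: 12.0
gripper_force: 35.0
```

```bash
python3 st.py
```

```text
15.15 [524.23 311.49 118.3 ] [179.93   0.19 173.89] F [-0.12 -0.85  7.52] T [-0.324 -0.023  0.07 ]
```

Request:
apply_moves(increments=[[-1,0,0,0,0,0,-1],[-1,0,0,0,0,0,0]])

```text
time_s: 15.32
ee_pos: [524.1, 311.2, 118.3]
ee_rot: [180.0, 0.2, 172.9]
force: [-0.2, -3.6, 7.9]
gripper_width: 11.7
gripper_force: 35.0
```

```bash
python3 st.py
```

```text
15.32 [524.14 311.18 118.33] [179.97   0.18 172.91] F [-0.21 -3.6   7.92] T [-0.449  0.002  0.14 ]
```

Request:
apply_moves(increments=[[-1,0,0,0,0,0,-1],[-1,0,0,0,0,0,0]])

```text
time_s: 15.48
ee_pos: [524.1, 311.2, 118.3]
ee_rot: [180.0, 0.2, 172.0]
force: [-0.2, -1.8, 7.9]
gripper_width: 11.9
gripper_force: 35.1
```

```bash
python3 st.py
```

```text
15.48 [524.14 311.17 118.29] [179.99   0.19 172.02] F [-0.21 -1.77  7.91] T [-0.376  0.163  0.799]
```

Request:
apply_moves(increments=[[-1,0,0,0,0,0,0.8],[-1,0,0,0.0005,0,0,0],[-1,0,0,0.0005,0,0,0],[-1,0,0,0.0005,0,0,0],[-1,0,0,0,0,0,0]])

```text
time_s: 15.9
ee_pos: [524.1, 311.1, 118.7]
ee_rot: [180.0, 0.1, 172.7]
force: [3.2, -2.7, 1.3]
gripper_width: 11.7
gripper_force: 35.0
```

```bash
python3 st.py
```

```text
15.9 [524.07 311.15 118.71] [1.7999e+02 1.4000e-01 1.7272e+02] F [ 3.16 -2.72  1.28] T [-0.462 -0.851  0.257]
```

Request:
apply_moves(increments=[[-1,0,0,0.0005,0,0,0],[-1,0,0,0.0005,0,0,0],[-1,0,0,0,0,0,0]])

```text
time_s: 16.15
ee_pos: [524.0, 311.2, 119.8]
ee_rot: [180.0, 0.1, 172.7]
force: [4.3, -3.2, 1.4]
gripper_width: 11.7
gripper_force: 35.0
```

```bash
python3 st.py
```

```text
16.15 [524.02 311.15 119.8 ] [1.7999e+02 1.3000e-01 1.7271e+02] F [ 4.33 -3.22  1.39] T [-0.49  -1.023  0.292]
```

Request:
apply_moves(increments=[[-1,0,0,0.0005,0,0,0],[-1,0,0,0.0005,0,0,0],[-1,0,0,0,0,0,0]])

```text
time_s: 16.4
ee_pos: [524.0, 311.2, 120.8]
ee_rot: [180.0, 0.1, 172.7]
force: [4.7, -1.5, 0.7]
gripper_width: 12.1
gripper_force: 35.0
```

```bash
python3 st.py
```

```text
16.4 [524.03 311.16 120.8 ] [1.7999e+02 1.4000e-01 1.7271e+02] F [ 4.7  -1.54  0.67] T [-0.481 -1.02   0.235]
```

Request:
apply_moves(increments=[[-1,0,0,0.0005,0,0,0],[-1,0,0,0.0005,0,0,0],[-1,0,0,0,0,0,0]])

```text
time_s: 16.65
ee_pos: [523.9, 311.1, 121.7]
ee_rot: [180.0, 0.1, 172.7]
force: [4.8, -1.7, 0.0]
gripper_width: 11.6
gripper_force: 35.0
```

```bash
python3 st.py
```

```text
16.65 [523.95 311.14 121.68] [1.7999e+02 1.2000e-01 1.7271e+02] F [ 4.8  -1.71  0.03] T [-0.453 -1.113  0.277]
```

Request:
apply_moves(increments=[[-0.6,0,0,0,0,0,0],[-0.6,0,0,0,0,0,0],[-0.6,0,0,0,0,0,0],[-0.3,0,0,0,0,0,0],[-0.3,0,0,0.005,0,0,0]])

```text
time_s: 17.07
ee_pos: [521.6, 311.1, 125.6]
ee_rot: [-179.9, -0.2, 172.7]
force: [-1.1, 0.6, -0.0]
gripper_width: 28.7
gripper_force: 0.0
```

Request:
apply_moves(increments=[[-0.3,0,0,0.03,0,0,0],[-0.3,0,0,0.04,0,0,0],[-0.3,0,0,0.04,0,0,0],[-0.3,0,0,0.04,0,0,0],[-0.3,0,0,0,0,0,0]])

```text
time_s: 17.48
ee_pos: [525.6, 313.2, 286.2]
ee_rot: [179.4, 0.7, 172.7]
force: [0.4, 0.4, 1.3]
gripper_width: 32.0
gripper_force: 0.0
```

```bash
python3 st.py
python3 - <<'E'
from h import *
f=cams.grab_frame("wrist");np.savez("w6.npz",**f)
g=cams.grab_frame("side")
p=status.state()["ee_pos"]
a=rect(f,(525.4,311.9),107)
c=cv2.resize(g["color"][125:195,195:265],(400,400),interpolation=cv2.INTER_CUBIC)
cv2.imwrite("pics/r6.png",np.hstack([a,c])[:,:,::-1])
P,h=neck(f,z=107);P2,_=neck(f,z=135)
near=np.hypot(P[...,0]-525.4,P[...,1]-311.9)<45
o=near&(h[...,0]>8)&(h[...,0]<28)&(h[...,1]>120)&(h[...,2]>120)
print("wing",o.sum(),cv2.minAreaRect(P2[o][:,:2].astype(np.float32)))
E
```

```text
17.48 [525.65 313.24 286.23] [179.41   0.72 172.68] F [0.36 0.44 1.33] T [ 0.062 -0.07  -0.018]
wing 542 ((523.8939819335938, 311.61083984375), (10.877795219421387, 47.718231201171875), 82.70977783203125)
```

View pics/r6.png

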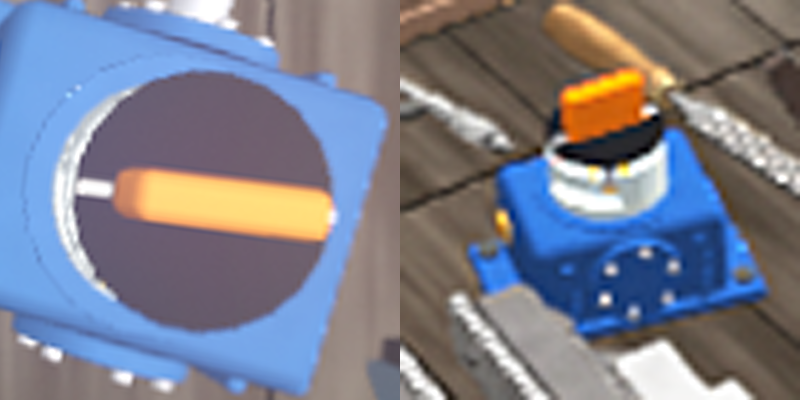

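The flange is round and level, the wing runs along the red marks and the cap is centred. I'll check its height by touching the wing top lightly with closed fingers. I expect contact at TCP z ≈ 149 if locked, and ≈ 145 if not.

Request:
apply_moves(increments=[[-1,0,0,-0.04,0,0,0],[-1,0,0,-0.04,0,0,0],[-1,0,0,-0.03,0,0,0],[-1,0,0,-0.015,0,0,0],[-1,0,0,0,0,0,0]])

```text
time_s: 18.0
ee_pos: [520.2, 311.1, 147.1]
ee_rot: [-179.8, -0.5, 172.7]
force: [-1.0, 2.3, 6.2]
gripper_width: 1.7
gripper_force: 2.9
```

Request:
apply_moves(increments=[[-1,0,0,0,0,0,0],[-1,0,0,0,0,0,0]])

```text
time_s: 18.17
ee_pos: [522.7, 311.0, 151.6]
ee_rot: [-179.9, -0.0, 172.7]
force: [0.7, 0.3, 0.0]
gripper_width: 0.5
gripper_force: 0.0
```

Request:
apply_moves(increments=[[-1,0,0,-0.001,0,0,0],[-1,0,0,0,0,0,0],[-1,0,0,0,0,0,0]])

```text
time_s: 18.42
ee_pos: [522.9, 311.1, 151.0]
ee_rot: [-180.0, 0.0, 172.7]
force: [-0.3, 0.3, 1.7]
gripper_width: 0.5
gripper_force: 0.0
```

Request:
apply_moves(increments=[[-1,0,0,-0.001,0,0,0],[-1,0,0,0,0,0,0]])

```text
time_s: 18.58
ee_pos: [522.9, 311.2, 149.8]
ee_rot: [-180.0, -0.0, 172.7]
force: [0.0, 0.1, -0.5]
gripper_width: 0.4
gripper_force: 0.0
```

Request:
apply_moves(increments=[[-1,0,0,-0.0005,0,0,0],[-1,0,0,0,0,0,0]])

```text
time_s: 18.75
ee_pos: [522.9, 311.3, 149.4]
ee_rot: [180.0, 0.0, 172.7]
force: [-0.1, 0.9, 0.2]
gripper_width: 0.8
gripper_force: 0.1
```

Request:
apply_moves(increments=[[-1,0,0,-0.0005,0,0,0],[-1,0,0,0,0,0,0]])

```text
time_s: 18.92
ee_pos: [523.0, 311.4, 149.3]
ee_rot: [180.0, 0.0, 172.7]
force: [-0.8, -0.8, 4.0]
gripper_width: 0.3
gripper_force: 1.8
```

Request:
apply_moves(increments=[[-1,0,0,0.02,0,0,0],[-1,0,0,0.04,0,0,0],[-1,0,0,0.04,0,0,0],[-1,0,0,0,0,0,0],[-1,0,0,0,0,0,0]])

```text
time_s: 19.33
ee_pos: [524.1, 312.0, 251.5]
ee_rot: [179.8, 0.3, 172.7]
force: [-0.5, -0.3, -1.3]
gripper_width: 0.5
gripper_force: 0.0
```

```bash
python3 -c "
from workcell import env
print(env.job_done())"; python3 st.py
```

```text
the job is handed in; nothing more can be done
None
the job is handed in; nothing more can be done
```

The filler cap is in the neck, twisted to the stop and sprung up locked: a light touch on the wing put its origin about 17.7 mm below the mouth (18 mm nominal), and the job was handed in at about 19 s; the twist at the stop briefly read 0.8 N m, over the 0.6 N m guideline, before I backed off.

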